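# Shut the charging station's covers in the loft lounge

### The job

Tidy up the charging station on the lounge table: swing over and press down the cover of every bay whose contents fit inside, until its catch clicks and holds it shut by itself. Leave the bay with the torch sticking out as it is, torch standing and cover open. The station stands on soft feet that give way, so press firmly but never so hard that they bottom out, and do not disturb the other things on the table.

Things in the scene. Friction and masses are not known exactly. Their poses are not given: they have to be found in the camera images.
- station: Fixed charging station: steel foot plate 130 x 300 x 6 mm; origin under its centre, x from the front to the hinge side, y along the row of bays, z up. On it, on soft sprung feet, a taupe plastic case 110 (x) x 276 (y) mm, z = 26 to 76 mm (rim). Three bays, centres at y = -90.3 (a), 0 (b), +90.3 (c), 85 mm long. Cover hinges: along y at x = +45, z = 77
- sink (a joint): How far the case has sunk on its soft feet: 0 at rest (m, grows downward), the feet yield about a centimetre under an ordinary press and bottom out at 0.020
- cover_a (a joint): Angle of bay a's (-y end) dark wooden cover: 0 shut, 1.57 upright, 2.0 thrown back (rad). 82 mm wide (y), 81 mm hinge to free edge, 5 mm thick, sprung open. A lip at the free edge must be forced past a sprung catch in the last 8 mm; let go sooner, it springs open. Catches differ in stiffness. The catch stands on the front rim, 48 mm wide, x = -55 to -39, up to z = 90 mm in the station frame
- edge_a (a point): Middle of the free edge of cover a, on its outer (top when shut) face, 81 mm from the hinge; axes turn with the cover, as the station's when shut
- bay_a (a point): Centre of the inner floor of bay a, 45 mm below the rim; axes as the station's
- cover_b (a joint): Angle of bay b's (middle) dark wooden cover: 0 shut, 1.57 upright, 2.0 thrown back (rad). 82 mm wide (y), 81 mm hinge to free edge, 5 mm thick, sprung open. A lip at the free edge must be forced past a sprung catch in the last 8 mm; let go sooner, it springs open. Catches differ in stiffness. The catch stands on the front rim, 48 mm wide, x = -55 to -39, up to z = 90 mm in the station frame
- edge_b (a point): Middle of the free edge of cover b, on its outer (top when shut) face, 81 mm from the hinge; axes turn with the cover, as the station's when shut
- bay_b (a point): Centre of the inner floor of bay b, 45 mm below the rim; axes as the station's
- cover_c (a joint): Angle of bay c's (+y end) dark wooden cover: 0 shut, 1.57 upright, 2.0 thrown back (rad). 82 mm wide (y), 81 mm hinge to free edge, 5 mm thick, sprung open. A lip at the free edge must be forced past a sprung catch in the last 8 mm; let go sooner, it springs open. Catches differ in stiffness. The catch stands on the front rim, 48 mm wide, x = -55 to -39, up to z = 90 mm in the station frame
- edge_c (a point): Middle of the free edge of cover c, on its outer (top when shut) face, 81 mm from the hinge; axes turn with the cover, as the station's when shut
- bay_c (a point): Centre of the inner floor of bay c, 45 mm below the rim; axes as the station's
- torch: Pocket torch of bare aluminium standing in one of the bays, 36 mm across, 80 mm tall, standing 35 mm proud of the case's rim so its cover cannot shut; origin at the centre of its foot, z up
- puck_1: Flat round black earphone case lying in one of the bays, 48 mm across, 16 mm high, well below the rim; origin at the centre of its underside
- puck_2: Flat round black earphone case lying in one of the bays, 48 mm across, 16 mm high, well below the rim; origin at the centre of its underside
- vase: Bystander: slim glazed vase, 64 mm across, 150 mm tall, at the station's -y end; origin under its centre
- remote: Bystander: black remote control 45 x 160 x 18 mm lying in front of the station; origin under its centre
- figure: Bystander: turned dark wood figure, 44 mm across, 125 mm tall, at the station's +y end; origin under its centre
- bowl: Bystander: white bowl, 150 mm across, 55 mm high; origin under its centre
- mug: Bystander: terracotta mug, 80 mm across, 95 mm high; origin under its centre
- books: Bystander: two books lying flat, 150 x 210 x 40 mm; origin under their centre
- candle: Bystander: candle jar, 70 mm across, 80 mm high; origin under its centre

How it is judged:
By the outcome, as a careful person would: the job done as asked, in the order asked, and still so for the second after the job is handed in, with the robot touching nothing.
It also fails if it takes over 48 s, if anything falls off the work surface, if the arm or the gripper's body presses on something with over 40 N, if the wrist force passes 120 N, or if a joint passes its speed limit or range.

### The arm

A 6-joint arm with a two-finger parallel gripper is mounted at the origin on the work surface. World frame = base frame: x ahead of the robot, y to its left, z up, the work surface at z = 0. Lengths are in mm, angles in degrees, forces in N, time in s.
With the tool pointing down it reaches from about 350 to 875 mm from the base axis. Payload 4.2 kg.
Tool frame: the origin (TCP) lies midway between the tips of the shut fingers; the grasp point (between the pads) lies 19 mm behind it (ctrl.hold_point_z is the z of the grasp point in the tool frame, in mm); z points along the fingers, y is the line along which they close (so a half turn about z gives the same grasp; the last joint's range is limited). The gripper opens to 87 mm and grips with 3 to 60 N. Pads are 19 mm wide; open, the fingers measure 117 mm over their backs; the gripper's body (75 mm by 190 mm) begins 51 mm behind the grasp point.
Start: joints at [14.817, 22.042, 0.453, 0, -68.411, -14.817], TCP at [624.979, 0.025, 222.55] pointing down, gripper open.
Joint ranges: [-179.83, 179.83], [-69.29, 118.12], [-61.27, 80.66], [-181.25, 117.63], [-171.15, -9.14], [-177.46, 177.46]. Speed limits (degrees/s): [159.86, 159.86, 180, 180, 180, 180].

### API

Orientations are given as [roll, pitch, yaw] about the fixed x, y, z axes, in that order (R = Rz(yaw) Ry(pitch) Rx(roll)).
In Python, from bench import get_state, optics, ctrl gives the robot as it stands.
- The arm moves only by the shell command python3 -m inch 'ROWS' [FORCE]. ROWS is JSON, a list of rows, each a list of 5 numbers: the opening, from 0 (shut) to 1 (fully open), then the shift along the world's x, y, z in units of 50 mm (1.0 is 50 mm), then the turn about the world's z in units of 8 degrees (1.0 is 8 degrees). A call has 1 to 8 rows; each row shifts and turns the commanded pose from where the row before left it; what a row does not reach is not made up. A row lasts 1/10 s, in which the tool goes at most 50 mm and 8.59 degrees, less where a joint would pass 70% of its speed; a pose out of reach is approached as far as the arm can. A call is refused whole if a number of a shift passes 1 or a number of a turn 1, either way. A call with a gripper value outside its range is refused whole. The fingers move at their own pace and stop on an object; FORCE is the grip in N (left out, the last holds). Time passes only in rows, so rows that do not move let the fingers close. It gives the time, the measured TCP pose, the force, the opening and the grip force at its end, in the units of the state.
- get_state(): the state, without advancing time (a new reading comes with each control period).
- optics.capture(name): name is "scene" or "side" or "wrist"; returns (picture, depth): 480x640x3 uint8, blue, green, red; 480x640 float32, mm along the optical axis (not along the pixel's ray), 0 where there is no reading.
- optics.camera_params(name): a dict with "fx", "fy", "cx", "cy" (pixels), "R" (3x3) and "t" (3): a world point X has camera coordinates R X + t. Camera axes: x right, y down, z forward; pixel columns grow to the right and rows downward; lengths in mm; the calibration is good to about 2 mm. A picture is of the moment at which its call begins: read the wrist's pose just before it. camera_params takes no time and is no camera call; for the wrist camera it gives the pose at the moment of the call.
- ctrl.job_done(): hands the job in; it is judged then, once.
The state is a dict: "time": time; "joints": joint angles; "joint_vel": joint speeds; "tau": joint torques, N m; "eef_pos": TCP position; "orientation": TCP orientation; "force": force on the tool from outside, world axes, zero at the start; "moment": the same for the moment, N m; "opening": finger opening in mm; "grasp_force": force on a finger pad.
Only numpy, scipy, OpenCV 4.12 (cv2) and the standard library are available. Lean on these libraries where they do the work, as an engineer would, in place of code of your own. Each camera call takes 0.05 s, during which the arm holds its last target. There are 200 camera calls.

## Working session

There is one attempt and no reset: what is moved stays moved. The work goes in short steps, Python scripts to look and compute and a shell command to move; the robot and the scene stay as the last step left them, time stands still between calls to the robot, and variables do not carry over. Pictures are saved under pics/ and viewed, at most 10 in all, crops included, and the job is handed in when it is done.

```bash
mkdir -p pics; ls; python3 - <<'E'
from bench import get_state, optics, ctrl
import cv2,numpy as np
for n in("scene","side"):
    p,d=optics.capture(n); cv2.imwrite(f"pics/{n}0.png",p); np.save(f"{n}_d.npy",d)
    c=optics.camera_params(n); print(n,c["fx"],c["cx"],c["cy"],(-np.array(c["R"]).T@c["t"]).round(),np.array(c["R"]).round(2).tolist(), (d>0).mean())
print(get_state())
E
```

```text
pics
scene 618.5243231394251 320.0479719744493 238.6776209622256 [1403. 1118. 1376.] [[-0.77, 0.63, -0.02], [0.43, 0.5, -0.75], [-0.47, -0.59, -0.66]] 0.9612337239583333
side 506.25070258442213 314.1155773094949 241.44938369235612 [ 202. -758. 1066.] [[0.94, -0.35, 0.02], [-0.26, -0.73, -0.63], [0.23, 0.58, -0.78]] 0.9960188802083333
{'time': 0.1, 'joints': array([ 1.48171006e+01,  2.20845501e+01,  3.91500713e-01, -2.37718521e-02,
       -6.84132181e+01, -1.48179478e+01]), 'joint_vel': array([ 0.06305156, -0.07909765,  0.21548764,  0.09157755, -0.00993681,
        0.02585258]), 'tau': array([ 1.65357815e-04, -3.91689312e+01,  1.87934643e+01,  4.23187181e+00,
        1.34990664e-02, -6.93199490e-05]), 'eef_pos': array([6.24482677e+02, 2.05738028e-02, 2.21618620e+02]), 'orientation': array([ 1.79891616e+02, -5.82450665e-03, -9.00096081e+01]), 'force': array([-0.20776407, -0.05741204,  0.20239332]), 'moment': array([0.04226111, 0.02897383, 0.04474899]), 'grasp_force': 0.0, 'opening': 87.33435382976353}
```

View pics/scene0.png

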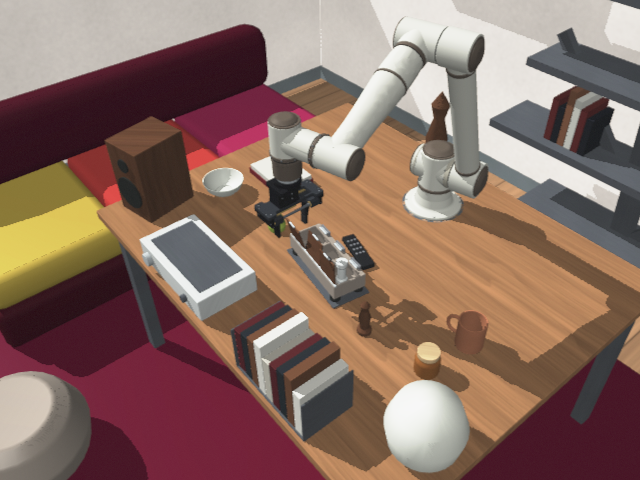

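View pics/side0.png

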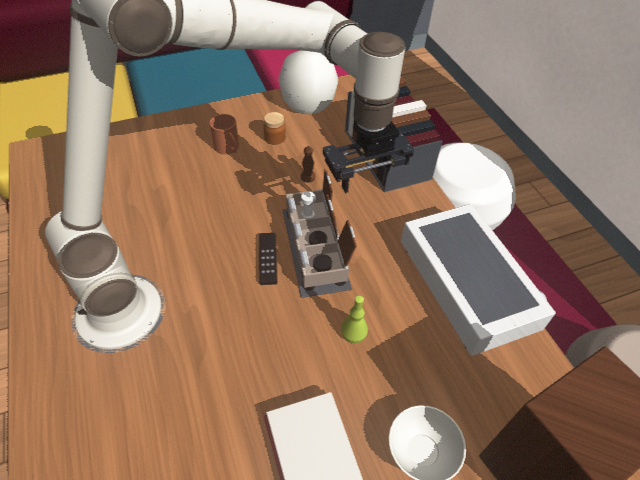

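The scene view shows the station at about (330,262) with the remote in front of it. In the side view the station is at (318,240), the torch is in the far bay at (308,200), the pucks are at (317,238) and (322,263), and the vase is at (356,320). Next I'll zoom in and measure.

```bash
cat > h.py <<'E'
from bench import get_state, optics, ctrl
import cv2,numpy as np
def cloud(n,d):
    c=optics.camera_params(n); v,u=np.mgrid[0:480,0:640]
    P=np.stack([(u-c["cx"])/c["fx"]*d,(v-c["cy"])/c["fy"]*d,d],-1)
    return (P-np.array(c["t"]))@np.array(c["R"])
E
python3 - <<'E'
from h import *
a=cv2.imread("pics/side0.png")[165:350,250:400]; b=cv2.imread("pics/scene0.png")[205:345,270:390]
a=cv2.resize(a,(440,543),interpolation=2); b=cv2.resize(b,(360,420),interpolation=2)
o=np.zeros((543,800,3),np.uint8); o[:,:440]=a; o[:420,440:]=b; cv2.imwrite("pics/crop.png",o)
d=np.load("side_d.npy"); W=cloud("side",d)
z=W[...,2]; 
print("table",np.median(z[230:290,200:240]))
for (u,v) in [(317,238),(322,263),(308,200),(347,240),(328,190),(325,292),(356,320),(267,240),(267,278),(308,160),(340,286),(347,225),(308,270),(302,235)]: print((u,v),W[v,u].round())
E
```

```text
table -0.38441138062150193
(317, 238) [519.  17.  43.]
(322, 263) [501. -67.  49.]
(308, 200) [521.  92. 112.]
(347, 240) [558. -78. 130.]
(328, 190) [574.  87. 136.]
(325, 292) [ 489. -123.    4.]
(356, 320) [ 506. -262.   82.]
(267, 240) [400.  78.  14.]
(267, 278) [364. -40.  15.]
(308, 160) [586. 270.  80.]
(340, 286) [ 531. -118.    4.]
(347, 225) [569. -49. 148.]
(308, 270) [454. -93.  76.]
(302, 235) [477.  15.  76.]
```

View pics/crop.png

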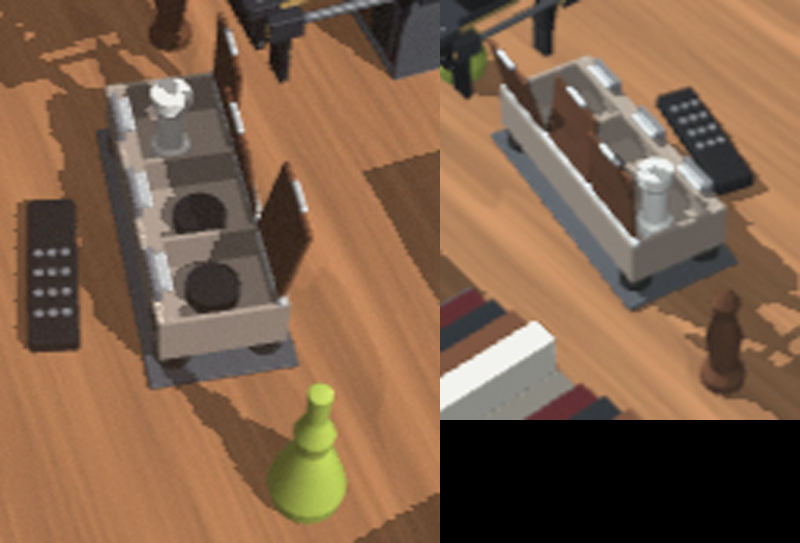

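The crop shows pucks in bays a and b and the torch in the far bay c. All three covers stand roughly upright at the back and the catches are at the front. Next I'll fit the station pose and the cover angles.

```bash
python3 - <<'E'
from h import *
S={}
for n in("side","scene"):
    W=cloud(n,np.load(n+"_d.npy")); S[n]=W
    x,y,z=W[...,0],W[...,1],W[...,2]; img=cv2.imread(f"pics/{n}0.png").astype(int)
    R=(x>400)&(x<680)&(y>-190)&(y<200)&(np.load(n+"_d.npy")>0)
    m=(R&(abs(z-76)<4)).astype(np.uint8)
    # keep components
    k,l,st,_=cv2.connectedComponentsWithStats(m,connectivity=8)
    print(n,[s.tolist() for s in st[1:] if s[4]>25])
    p=np.concatenate([W[...,:2][l==i] for i in range(1,k) if st[i,4]>25]).astype(np.float32)
    print("rim",cv2.minAreaRect(p))
    hsv=cv2.cvtColor(img.astype(np.uint8),cv2.COLOR_BGR2HSV)
    grey=R&(abs(z-6)<4)&(hsv[...,1]<90)
    print("plate",cv2.minAreaRect(W[...,:2][grey].astype(np.float32)),grey.sum())
    S[n]=(W,R,hsv)
yaw=None
np.save("Wside.npy",S["side"][0]);np.save("Wscene.npy",S["scene"][0])
E
```

```text
side [[308, 189, 15, 4, 27], [286, 192, 19, 9, 56], [290, 209, 9, 15, 83], [296, 234, 10, 17, 99], [301, 262, 49, 15, 193]]
rim ((515.871337890625, 21.652679443359375), (281.6208801269531, 110.3482437133789), 80.81597137451172)
plate ((497.5179138183594, 22.503021240234375), (298.9542541503906, 178.4318389892578), 77.95527648925781) 761
scene [[309, 224, 14, 9, 37], [290, 233, 9, 12, 27], [323, 233, 29, 27, 111], [299, 244, 13, 15, 41], [312, 259, 9, 10, 30], [348, 261, 18, 16, 68], [320, 270, 30, 19, 83]]
rim ((514.7411499023438, 26.92241668701172), (281.2411804199219, 113.66992950439453), 80.83685302734375)
plate ((482.02984619140625, 0.206939697265625), (367.8370666503906, 192.7498779296875), 81.62044525146484) 513
```

```bash
python3 - <<'E'
from h import *
C=np.array([515.3,24]); t=np.radians(-9.2); ex=np.array([np.cos(t),np.sin(t)]); ey=np.array([-ex[1],ex[0]])
for n in("side","scene"):
    W=np.load(f"W{n}.npy"); im=cv2.imread(f"pics/{n}0.png"); hsv=cv2.cvtColor(im,cv2.COLOR_BGR2HSV)
    L=np.stack([(W[...,:2]-C)@ex,(W[...,:2]-C)@ey,W[...,2]],-1)
    for k,y0 in zip("abc",(-90.3,0,90.3)):
        m=(abs(L[...,1]-y0)<44)&(L[...,2]>84)&(L[...,2]<165)&(L[...,0]>10)&(L[...,0]<110)&(hsv[...,2]<130)
        p=L[m]
        if len(p)<10: print(n,k,len(p)); continue
        f=np.polyfit(p[:,2],p[:,0],1); zm=np.percentile(p[:,2],98)
        print(n,k,len(p),"x@77 %.1f ang %.2f ztop %.0f ymin/max %.0f %.0f rms %.1f"%(np.polyval(f,77),np.pi/2+np.arctan(f[0]),zm,*np.percentile(p[:,1],[2,98]),(p[:,0]-np.polyval(f,p[:,2])).std()))
    # catches (bright, z>78)
    m=(L[...,2]>80)&(L[...,2]<95)&(L[...,0]<-25)&(L[...,0]>-70)&(abs(L[...,1])<140)
    q=L[m]; print("catch x",np.percentile(q[:,0],[3,50,97]).round(1),"z",q[:,2].max().round(),np.percentile(q[:,1],[2,98]).round())
    for y0 in(-90.3,0,90.3):
        r=q[abs(q[:,1]-y0)<40]; print("  y",r[:,1].min().round(),r[:,1].max().round(),len(r))
    m=(abs(L[...,1])<170)&(L[...,2]>70)&(L[...,2]<80)&(L[...,0]>-75)&(L[...,0]<65); q=L[m]; print("rim ext",np.percentile(q[:,0],[1,99]),np.percentile(q[:,1],[.5,99.5]))
E
```

```text
side a 434 x@77 46.1 ang 1.82 ztop 156 ymin/max -133 -54 rms 1.1
side b 110 x@77 46.0 ang 1.45 ztop 160 ymin/max -44 38 rms 1.6
side c 169 x@77 44.2 ang 1.64 ztop 161 ymin/max 49 128 rms 4.8
catch x [-53.3 -46.6 -37.9] z 95.0 [-117.  106.]
  y -118.0 -63.0 106
  y -26.0 22.0 91
  y 63.0 111.0 81
rim ext [-54.03555665  54.66388786] [-141.82569832  137.67399568]
scene a 115 x@77 47.4 ang 1.82 ztop 155 ymin/max -127 -47 rms 1.4
scene b 294 x@77 47.9 ang 1.43 ztop 159 ymin/max -39 39 rms 3.1
scene c 266 x@77 48.3 ang 1.59 ztop 161 ymin/max 52 133 rms 1.7
catch x [-57.  -47.8 -37. ] z 95.0 [-113.  116.]
  y -130.0 -58.0 62
  y -37.0 33.0 72
  y 57.0 127.0 73
rim ext [-56.47296837  55.45778416] [-137.2921357   143.35772946]
```

```bash
python3 -m inch '[[0,-0.1,-0.3,0,-0.575],[0,-0.1,-0.4,0,-0.575],[0,-0.1,-0.4,0,0],[0,-0.1,-0.3,0,0],[0,-0.1,-0.22,0,0],[0,0,0,0,0],[0,0,0,0,0]]' 20
cat > loc.py <<'E'
from h import *
C=np.array([515.3,24]); t=np.radians(-9.2); ex=np.array([np.cos(t),np.sin(t)]); ey=np.array([-ex[1],ex[0]])
def tolocal(P): P=np.asarray(P); return np.stack([(P[...,:2]-C)@ex,(P[...,:2]-C)@ey,P[...,2]],-1)
def where():
    s=get_state(); print("t %.2f local"%s["time"],tolocal(s["eef_pos"]).round(1),"yaw",s["orientation"].round(1),"F",s["force"].round(1),"open",round(s["opening"],1))
def go(path):
    "shifts in row units between local tcp points, from here"
    p=tolocal(get_state()["eef_pos"])
    for q in path:
        d=np.array(q)-p; w=d[0]*ex+d[1]*ey; print(q,(np.r_[w,d[2]]/50).round(2).tolist()); p=np.array(q)
if __name__=="__main__": where()
E
python3 - <<'E'
from loc import *
where(); c=optics.camera_params("wrist"); print("wristcam local",tolocal(-np.array(c["R"]).T@c["t"]).round())
go([(100,-90.3,222),(100,-90.3,140),(53,-90.3,143),(31,-90.3,136),(17,-90.3,127),(2,-90.3,116),(-10,-90.3,101),(-15,-90.3,93)])
E
```

```text
time: 0.8
eef_pos: [600.0, -80.9, 222.6]
orientation: [-180.0, 0.0, -99.2]
force: [0.5, -0.2, 0.1]
opening: 39.1
grasp_force: 0.0
t 0.80 local [100.4 -90.  222.6] yaw [-180.     0.   -99.2] F [ 0.5 -0.2  0.1] open 39.1
wristcam local [  99. -164.  384.]
(100, -90.3, 222) [-0.01, -0.0, -0.01]
(100, -90.3, 140) [0.0, 0.0, -1.64]
(53, -90.3, 143) [-0.93, 0.15, 0.06]
(31, -90.3, 136) [-0.43, 0.07, -0.14]
(17, -90.3, 127) [-0.28, 0.04, -0.18]
(2, -90.3, 116) [-0.3, 0.05, -0.22]
(-10, -90.3, 101) [-0.24, 0.04, -0.3]
(-15, -90.3, 93) [-0.1, 0.02, -0.16]
```

```bash
python3 -m inch '[[0,0,0,-0.3,0],[0,0,0,-0.4,0],[0,0,0,-0.4,0],[0,0,0,-0.34,0],[0,0,0,-0.2,0],[0,0,0,0,0]]' 20; python3 loc.py; python3 -m inch '[[0,-0.31,0.05,0.02,0],[0,-0.31,0.05,0.02,0],[0,-0.31,0.05,0.02,0],[0,-0.22,0.04,-0.07,0],[0,-0.21,0.03,-0.07,0],[0,-0.28,0.04,-0.18,0],[0,0,0,0,0]]'; python3 loc.py
```

```text
time: 1.4
eef_pos: [599.3, -80.4, 139.0]
orientation: [179.8, -0.0, -99.2]
force: [0.3, -0.6, 0.3]
opening: 1.3
grasp_force: 0.0
t 1.40 local [ 99.6 -89.6 139. ] yaw [179.8  -0.  -99.2] F [ 0.3 -0.6  0.3] open 1.3
time: 2.1
eef_pos: [516.4, -67.7, 127.4]
orientation: [179.9, 0.0, -99.2]
force: [0.6, -0.1, 0.5]
opening: 0.4
grasp_force: 0.1
t 2.10 local [ 15.8 -90.3 127.4] yaw [179.9   0.  -99.2] F [ 0.6 -0.1  0.5] open 0.4
```

```bash
python3 -m inch '[[0,-0.3,0.05,-0.22,0],[0,-0.24,0.04,-0.3,0],[0,-0.08,0.01,-0.16,0],[0,0,0,0,0],[0,0,0,0,0]]'; python3 - <<'E'
from loc import *
where(); p,_=optics.capture("side"); cv2.imwrite("pics/a1.png",cv2.resize(p[165:345,240:420],(600,600),interpolation=2))
E
```

```text
time: 2.6
eef_pos: [487.4, -63.0, 93.8]
orientation: [180.0, -0.0, -99.2]
force: [-0.6, -0.4, 0.5]
opening: 0.4
grasp_force: 0.4
t 2.60 local [-13.6 -90.4  93.8] yaw [180.   -0.  -99.2] F [-0.6 -0.4  0.5] open 0.4
```

View pics/a1.png

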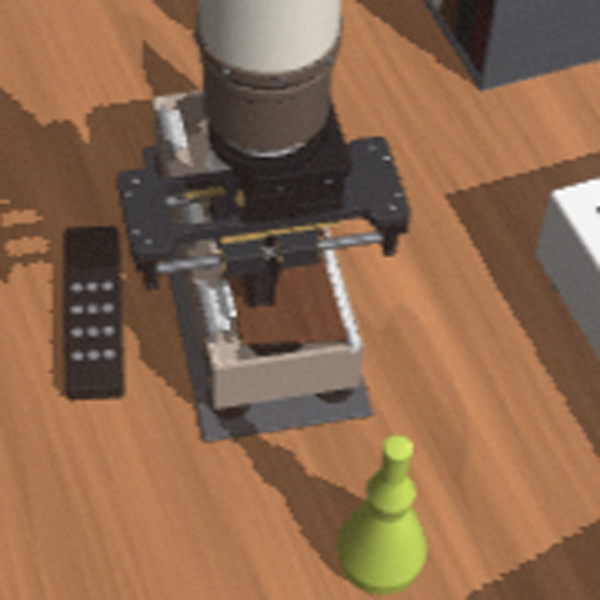

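The cover is swung almost flat under the shut fingers, at about (262,290) in the crop, and it's just behind the catch. Now I'll press in small steps.

```bash
for i in 1 2 3; do python3 -m inch '[[0,0,0,-0.05,0],[0,0,0,0,0]]' >/dev/null; python3 loc.py;done;  for i in 1 2; do python3 -m inch '[[0,0,0,-0.04,0],[0,0,0,0,0]]'>/dev/null; python3 loc.py;done
```

```text
t 2.85 local [-13.6 -90.4  91.1] yaw [-180.     0.   -99.2] F [ 0.2 -0.5  1.4] open 0.4
t 3.05 local [-13.8 -90.3  88.5] yaw [-180.     0.   -99.2] F [-0.9 -0.2  3. ] open 0.6
t 3.25 local [-13.8 -90.3  86.2] yaw [-180.    -0.   -99.2] F [-0.7  0.4  5.4] open 0.2
t 3.45 local [-13.8 -90.4  84.5] yaw [-180.    -0.   -99.2] F [-1.8  0.4  6.4] open 0.7
t 3.65 local [-13.8 -90.4  82.8] yaw [-180.    -0.   -99.2] F [-2.4  1.7  8.9] open 0.4
```

```bash
for i in 1 2 3 4 5; do python3 -m inch '[[0,0,0,-0.04,0],[0,0,0,0,0]]' >/dev/null; python3 loc.py;done
```

```text
t 3.85 local [-13.8 -90.4  81. ] yaw [-180.    -0.   -99.2] F [-1.9  0.1 10. ] open 0.9
t 4.05 local [-13.8 -90.4  79.3] yaw [-180.    -0.   -99.2] F [-3.3  1.2 12. ] open 0.8
t 4.25 local [-13.7 -90.4  77.6] yaw [-180.    -0.   -99.2] F [-4.5  1.5 14.8] open 0.4
t 4.45 local [-14.4 -90.5  74.9] yaw [180.   -0.  -99.2] F [-3.3  0.7 10.6] open 0.2
t 4.65 local [-14.4 -90.4  73. ] yaw [180.   -0.  -99.2] F [-4.1  1.3 12.1] open 0.2
```

The force dropped from 14.8 to 10.6 N at z = 75, which looks like the click. I'll press slightly more, then lift and check.

```bash
python3 -m inch '[[0,0,0,-0.04,0],[0,0,0,0,0]]' >/dev/null; python3 loc.py; python3 -m inch '[[0,0,0,0.1,0],[0,0,0,0.2,0],[0,0,0,0.4,0],[0,0,0,0.8,0],[0,0,0,0.8,0],[0,0,0,0.7,0],[0,0,0,0,0],[0,0,0,0,0]]' >/dev/null; python3 - <<'E'
from loc import *
where(); p,d=optics.capture("side"); L=tolocal(cloud("side",d))
m=(abs(L[...,1]+110)<18)&(L[...,0]>-30)&(L[...,0]<35)&(L[...,2]>20)&(L[...,2]<190)
q=L[m]; print(len(q),np.percentile(q[:,2],[5,50,95]).round(1)); f=np.polyfit(q[:,0],q[:,2],1); print(f)
go([(100,-90.3,222),(100,0,222)])
E
```

```text
t 4.85 local [-14.4 -90.5  71.2] yaw [180.   -0.  -99.2] F [-4.5  1.6 13.6] open 0.6
t 5.65 local [-14.1 -90.2 220.5] yaw [-1.799e+02  1.000e-01 -9.920e+01] F [0.3 0.1 0.1] open 0.2
347 [34.8 81.5 85. ]
[2.58055099e-02 7.78219598e+01]
(100, -90.3, 222) [2.27, -0.36, 0.05]
(100, 0, 222) [0.29, 1.78, 0.0]
```

Cover a holds shut at z = 81.5. Next is b.

```bash
python3 -m inch '[[0,0.5,0.2,0,0],[0,0.7,0.2,0,0],[0,0.7,0.3,0,0],[0,0.46,0.4,0,0],[0,0.2,0.32,0,0],[0,0,0,0,0]]' >/dev/null; python3 loc.py; python3 - <<'E'
from loc import *
go([(98,0,222),(98,0,143),(53,0,143),(31,0,136),(17,0,127),(2,0,116),(-10,0,101),(-14,0,93)])
E
```

```text
t 6.30 local [100.7   1.8 217.6] yaw [ 1.798e+02 -1.000e-01 -9.910e+01] F [-0.5  0.8 -0.7] open 0.7
(98, 0, 222) [-0.06, -0.03, 0.09]
(98, 0, 143) [0.0, 0.0, -1.58]
(53, 0, 143) [-0.89, 0.14, 0.0]
(31, 0, 136) [-0.43, 0.07, -0.14]
(17, 0, 127) [-0.28, 0.04, -0.18]
(2, 0, 116) [-0.3, 0.05, -0.22]
(-10, 0, 101) [-0.24, 0.04, -0.3]
(-14, 0, 93) [-0.08, 0.01, -0.16]
```

```bash
python3 -m inch '[[0,-0.06,-0.03,-0.3,0],[0,0,0,-0.4,0],[0,0,0,-0.4,0],[0,0,0,-0.3,0],[0,0,0,-0.1,0],[0,0,0,0,0]]' >/dev/null; python3 loc.py
```

```text
t 6.90 local [ 97.1  -2.4 144.3] yaw [ 1.799e+02 -1.000e-01 -9.920e+01] F [-0.1  0.7 -0.4] open 0.7
```

```bash
python3 -m inch '[[0,-0.3,0.05,0,0],[0,-0.3,0.05,0,0],[0,-0.3,0.05,0,0],[0,-0.22,0.04,-0.07,0],[0,-0.21,0.03,-0.07,0],[0,-0.28,0.04,-0.18,0],[0,0,0,0,0]]'>/dev/null; python3 loc.py;  python3 - <<'E'
from loc import *
go([(2,0,116),(-10,0,101),(-14,0,93)])
E
```

```text
t 7.60 local [ 14.9  -2.2 129. ] yaw [179.9  -0.  -99.2] F [-0.1  0.7  0.4] open 0.4
(2, 0, 116) [-0.25, 0.08, -0.26]
(-10, 0, 101) [-0.24, 0.04, -0.3]
(-14, 0, 93) [-0.08, 0.01, -0.16]
```

```bash
python3 -m inch '[[0,-0.25,0.07,-0.25,0],[0,-0.24,0.04,-0.3,0],[0,-0.08,0.02,-0.16,0],[0,0,0,0,0],[0,0,0,0,0]]'>/dev/null; python3 loc.py; for i in 1 2 3 4 5 6; do python3 -m inch '[[0,0,0,-0.04,0],[0,0,0,0,0]]' >/dev/null; python3 loc.py;done
```

```text
t 8.10 local [-12.1   0.   93.9] yaw [180.   -0.  -99.2] F [-0.2  0.5  0.6] open 0.4
t 8.30 local [-12.    0.1  91.8] yaw [-180.     0.   -99.2] F [-0.6  0.4  1. ] open 0.4
t 8.50 local [-12.3   0.1  89.5] yaw [-180.     0.   -99.2] F [-1.6  0.2  1.4] open 0.3
t 8.70 local [-12.3   0.1  87.6] yaw [-180.     0.   -99.2] F [-0.2  0.2  3.1] open 0.5
t 8.90 local [-12.3   0.1  85.8] yaw [-180.     0.   -99.2] F [-0.8  0.7  4.5] open 0.3
t 9.10 local [-12.3   0.1  84. ] yaw [-180.     0.   -99.2] F [-1.8 -0.2  6.6] open 0.4
t 9.30 local [-12.3   0.1  82.3] yaw [-180.    -0.   -99.2] F [-2.3  0.5  9.1] open 0.4
```

```bash
for i in 1 2 3 4 5; do python3 -m inch '[[0,0,0,-0.04,0],[0,0,0,0,0]]' >/dev/null; python3 loc.py;done
```

```text
t 9.50 local [-12.3   0.1  80.6] yaw [-180.    -0.   -99.2] F [-3.2  0.3 10.5] open 0.2
t 9.70 local [-12.3   0.1  78.8] yaw [-180.    -0.   -99.2] F [-4.2  0.6 11.9] open 0.7
t 9.90 local [-12.9   0.   76.1] yaw [180.   -0.  -99.2] F [-3.   1.6  7.6] open 0.6
t 10.10 local [-12.9   0.   74.3] yaw [180.   -0.  -99.2] F [-4.3  2.   9.9] open 0.8
t 10.30 local [-12.9  -0.   72.5] yaw [180.   -0.  -99.2] F [-5.5  1.9 12.4] open 0.8
```

The force drops again at z = 76, so b has clicked. I'll lift, back away and verify.

```bash
python3 -m inch '[[0,0,0,0.1,0],[0,0,0,0.2,0],[0,0,0,0.4,0],[0,0,0,0.8,0],[0,0,0,0.8,0],[0,0,0,0.7,0],[0,0,0,0.3,0],[0,0,0,0,0]]' >/dev/null; python3 -m inch '[[0,0.6,-0.1,0.4,0],[0,0.8,-0.1,0.4,0],[0,0.8,-0.1,0.4,0],[0,0.6,-0.1,0,0],[0,0.3,0,0,0],[0,0,0,0,0],[0,0,0,0,0]]' >/dev/null; python3 - <<'E'
from loc import *
where()
for n in("side","scene"):
    p,d=optics.capture(n); L=tolocal(cloud(n,d)); 
    for y0 in(-90,0):
        q=L[(abs(L[...,1]-y0)<30)&(abs(L[...,0]-2)<28)&(L[...,2]>20)&(L[...,2]<170)]; print(n,y0,len(q),np.percentile(q[:,2],[5,50,95]).round(1))
    S=p[165:345,230:410] if n=="side" else p[190:350,260:420]
    cv2.imwrite(f"pics/end_{n}.png",cv2.resize(S,(600,600),interpolation=2))
E
```

```text
t 11.80 local [143.    4.9 294.1] yaw [ 1.798e+02 -1.000e-01 -9.920e+01] F [-0.5  0.3 -0.3] open 0.7
side -90 460 [75.4 81.3 84.5]
side 0 425 [46.6 81.2 84.4]
scene -90 229 [48.8 81.6 86.8]
scene 0 177 [75.  81.7 87.2]
```

View pics/end_side.png

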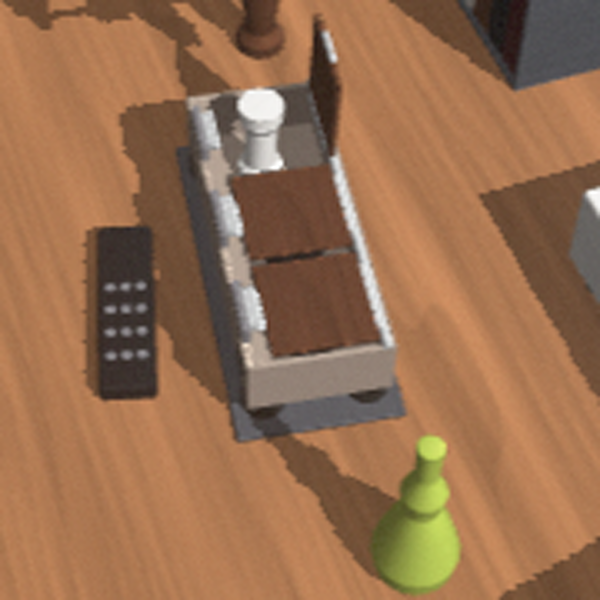

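In the crop, covers a (315,305) and b (292,212) lie shut, and cover c (325,85) is still open with the torch standing at (262,130). The vase and remote haven't moved.

```bash
python3 -c "
from bench import ctrl; print(ctrl.job_done())"
```

```text
the job is handed in; nothing more can be done
None
```

The job is handed in: covers a and b clicked shut and hold by themselves, bay c is as it was with the torch standing and its cover open, and the arm touched nothing else on the table.

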